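# Draw the long caliper slantwise out of a half-open drawer

## Robot

A 6-joint arm with a two-finger parallel gripper is mounted at the origin on a cart in front of the work surface, level with it; the furniture and walls round the work are solid. World frame = base frame: x ahead of the robot, y to its left, z up, the work surface at z = 0. Lengths are in mm, angles in rad, forces in N, time in s.
With the tool pointing down it reaches from about 300 to 775 mm from the base axis. Payload 14.6 kg.
Tool frame: the origin (TCP) lies midway between the tips of the shut fingers; the grasp point (between the pads) lies 19 mm behind it; z points along the fingers, y is the line along which they close (so a half turn about z gives the same grasp; the last joint's range is limited). The gripper opens to 94 mm and grips with 3 to 60 N. Pads are 16 mm wide; open, the fingers measure 119 mm over their backs; the gripper's body (75 mm by 177 mm) begins 78 mm behind the grasp point.
Start: joints at [-1.374, 0.3, 1.521, -0, 1.321, -0.067], TCP at [143.406, -530.965, 205.446] pointing down, gripper open.
Joint ranges: [-3.03, 3.03], [-0.79, 2.21], [0.23, 2.52], [-1.04, 4.18], [0, 3.07], [-2.55, 2.55]. Speed limits (rad/s): [2.22, 2.22, 2.57, 3.14, 3.14, 3.14].

## Interface

Orientations are given as [roll, pitch, yaw] about the fixed x, y, z axes, in that order (R = Rz(yaw) Ry(pitch) Rx(roll)).
In Python, from cell import manip gives the robot as it stands.
- The arm moves only by the shell command python3 -m creep 'ROWS' [OPENING] [FORCE]. ROWS is text: rows parted by semicolons, each of 6 numbers parted by spaces: the shift along the tool's x, y, z normalised to -1 to 1, where 1 is 4 cm, then the turn, a rotation vector about the tool's x, y, z normalised to -1 to 1, where 1 is pi rad. In form: dx dy dz ax ay az; .... A call has 1 to 20 rows; each row shifts and turns the commanded pose from where the row before left it, along the tool's axes as they then stand; what a row does not reach is not made up. A row lasts 1/8 s, in which the tool goes at most 62.5 mm and 10.7 degrees, less where a joint would pass 70% of its speed; a pose out of reach is approached as far as the arm can. A call with a number of a shift or a turn outside -1 to 1 is refused whole. A call with a gripper value outside its range is refused whole. OPENING is the closure, from 0 (fully open) to 1 (shut), set as the call begins (- or left out, the last holds). The fingers move at their own pace and stop on an object; FORCE is the grip in N (left out, the last holds). Time passes only in rows, so rows that do not move let the fingers close. It gives the time, the measured TCP pose, the force, the opening and the grip force at its end, in the units of the state.
- manip.read_state(): the state, without advancing time (a new reading comes with each control period).
- manip.camera(name): name is "side" or "top"; returns a dict with "color" (384x512x3 uint8, red, green, blue), "range_z" (384x512 float32, mm along the optical axis (not along the pixel's ray), 0 where there is no reading), "camera_matrix" (3x3 intrinsics, pixels), "k1" (the pictures are not rectified: a ray, as slopes to the right and down, at radius r is drawn at 1 + k1 r^2 times it, then the intrinsics apply), "T" (4x4, takes a point from camera to world coordinates). Camera axes: x right, y down, z forward; pixel columns grow to the right and rows downward; lengths in mm; the calibration is good to about 2 mm. A picture is of the moment at which its call begins.
- manip.sign_off(): hands the job in; it is judged then, once.
The state is a dict: "clock": time; "joints": joint angles; "qd": joint speeds; "effort": joint torques, N m; "eef_pos": TCP position; "eef_rot": TCP orientation; "wrist_force": force on the tool from outside, world axes, zero at the start; "moment": the same for the moment, N m; "finger_gap": finger opening in mm; "finger_force": force on a finger pad.
Only numpy, scipy, OpenCV 4.12 (cv2) and the standard library are available. Lean on these libraries where they do the work, as an engineer would, in place of code of your own. Each camera call takes 0.05 s, during which the arm holds its last target. There are 200 camera calls.

## Task

The skulls are to be measured: pull the instrument drawer open as far as its stop and take out the vernier caliper. The drawer stops a little over half way and the caliper is longer than the gap, so raise its jaw end and draw it out slantwise, tail last, from under the cabinet top and over the drawer front, without levering it against the cabinet. Leave the scissors in the drawer and the skulls and ballpoint where they are, and finish still holding the caliper in the gripper, level and still, at least 5 cm above the cabinet top.

Things in the scene. Friction and masses are not known exactly. Their poses are not given: they have to be found in the camera images.
- case: low fixed cabinet, grey, white drawer front, 270 deep (x) x 286 wide (y) x 70 mm high. Origin: on the table, midway across, 145 mm behind the front edge of its sides; +x points to its back, the drawer front faces -x, z up. The top board (z = 62 to 70 mm) reaches forward to x = -157 mm, over the shut drawer front
- drawer (a joint): how far the drawer is pulled out along the cabinet's -x, m; 0 shut, stop at 0.14; starts nearly shut; friction 3 N. Front board 12 mm thick, upper edge at z = 60 mm, inner face at x = -145 mm when shut. Inside: 252 mm long, floor 12 mm above the table, sides at y = +-123 mm up to z = 46 mm, a 4 mm lengthwise partition at y = 0 up to z = 36 mm: left and right compartments
- drawer_knob (a point): middle of the grip of the drawer's round aluminium knob (24 mm across, 29 mm long, axis along the cabinet's x, narrower neck towards the board), 19 mm in front of the drawer front, 38 mm above the table; moves with the drawer
- case_lip (a point): middle of the front lower edge of the cabinet's top board, 62 mm above the table: the edge the caliper must pass under
- caliper: steel vernier caliper, 222 x 76 x 8 mm, 0.15 kg, flat in one compartment (left or right varies), jaws to the front, beam tail to the back. Origin: centre of underside; y along the beam to the jaw end, x across, z up. Beam x = 4 to 20 mm, 4 mm thick; slider block x = -4 to 25, y = 41 to 79, z = 1 to 6 mm; long jaws at y = 79 to 111 reach x = -38, short ones x = +38. Jaws locked
- caliper_slider (a point): middle of the slider block of the caliper, 3.5 mm above its underside: where to grip it (29 mm wide); close to the balance point
- caliper_head (a point): jaw end of the caliper's beam, mid-width, 56 mm from the slider point; the tail end of the beam is 166 mm the other way
- scissors: steel scissors with blue handles, 87 x 199 x 9 mm, lying in the other compartment, handles to the front; to stay there. Origin: centre of the underside
- large_skull: monkey skull, 96 x 118 x 81 mm, standing on the table to the right of the cabinet; leave alone. Origin: centre of the underside
- small_skull: smaller monkey skull, 82 x 100 x 69 mm, on the table to the right; leave alone. Origin: centre of the underside
- ballpoint: white ballpoint pen with green ends, 145 mm long, 11 mm thick, on the table beside the notebook at the right; leave alone. Origin: centre of the underside

How it is judged:
By the outcome, as a careful person would: the job done as asked, in the order asked, and still so for the second after the job is handed in, while the arm keeps its last pose, push and grip.
It also fails if it takes over 61 s, if anything falls off the work surface, if the arm or the gripper's body presses on something with over 40 N, if the wrist force passes 120 N, or if a joint passes its speed limit or range.

## Working session

There is one attempt and no reset: what is moved stays moved. The work goes in short steps, Python scripts to look and compute and a shell command to move; the robot and the scene stay as the last step left them, time stands still between calls to the robot, and variables do not carry over. Pictures are saved under pics/ and viewed, at most 10 in all, crops included, and the job is handed in when it is done.

```bash
ls; mkdir -p pics; cat > h.py <<'E'
import numpy as np,cv2
from cell import manip
def snap(n):
    c=manip.camera(n); np.savez('%s.npz'%n,**{k:np.asarray(v) for k,v in c.items()}); return c
def load(n): return dict(np.load('%s.npz'%n))
def rays(c,uv):
    uv=np.asarray(uv,float).reshape(-1,1,2); k=np.array([float(c['k1']),0,0,0,0])
    p=cv2.undistortPoints(uv,c['camera_matrix'],k).reshape(-1,2)
    return np.c_[p,np.ones(len(p))]
def plane(c,uv,z):
    d=rays(c,uv)@c['T'][:3,:3].T; o=c['T'][:3,3]
    return o+d*((z-o[2])/d[:,2])[:,None]
def depth(c,uv):
    uv=np.asarray(uv).reshape(-1,2); zz=c['range_z'][uv[:,1].astype(int),uv[:,0].astype(int)]
    return (rays(c,uv)*zz[:,None])@c['T'][:3,:3].T+c['T'][:3,3]
def proj(c,P):
    T=np.linalg.inv(c['T']); q=np.asarray(P).reshape(-1,3)@T[:3,:3].T+T[:3,3]; s=q[:,:2]/q[:,2:]
    s=s*(1+float(c['k1'])*(s**2).sum(1))[:,None]; K=c['camera_matrix']; return s*[K[0,0],K[1,1]]+K[:2,2]
E
python3 - <<'E'
from h import *
for n in('top','side'):
    c=snap(n); print(n,c['T'].round(3).tolist(),c['camera_matrix'].tolist(),c['k1'])
    cv2.imwrite('pics/%s0.png'%n,cv2.cvtColor(c['color'],cv2.COLOR_RGB2BGR))
print(manip.read_state())
E
```

```text
pics
top [[-0.017, -0.999, 0.046, 498.161], [-1.0, 0.017, 0.015, -164.522], [-0.016, -0.046, -0.999, 1081.449], [0.0, 0.0, 0.0, 1.0]] [[369.77773664130996, 0.0, 254.58295685356197], [0.0, 369.77773664130996, 191.75042129083218], [0.0, 0.0, 1.0]] -0.05947063265092322
side [[-0.953, -0.122, 0.279, 148.661], [-0.304, 0.441, -0.845, 1010.709], [-0.02, -0.889, -0.457, 706.313], [0.0, 0.0, 0.0, 1.0]] [[446.87783240533827, 0.0, 256.95382970036593], [0.0, 446.87783240533827, 184.69471848425584], [0.0, 0.0, 1.0]] -0.01968572116407363
{'clock': 0.1, 'joints': array([-1.37360386e+00,  3.00434607e-01,  1.52153313e+00, -2.33107875e-05,
        1.32068986e+00, -6.66104010e-02]), 'qd': array([ 9.39160642e-04, -2.92581043e-03, -2.34076391e-03,  3.92834824e-05,
       -2.75926761e-04,  9.41418680e-04]), 'effort': array([ 1.46340280e-03, -5.32638502e+01, -3.53279757e+01,  7.09460699e-02,
        2.35438946e-02, -6.11528935e-05]), 'eef_pos': array([ 143.35314753, -530.74084353,  204.92662953]), 'eef_rot': array([-3.14052857e+00, -4.83546023e-05,  2.63808626e-01]), 'wrist_force': array([ 0.22418235, -0.41485375, -0.48639784]), 'moment': array([-0.01654339, -0.01972979,  0.03396453]), 'finger_force': 0.0, 'finger_gap': 94.05152579554887}
```

View pics/top0.png

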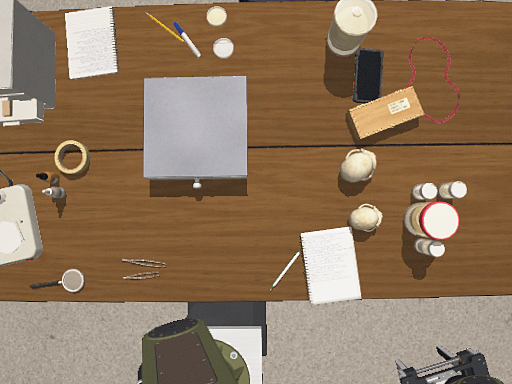

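View pics/side0.png

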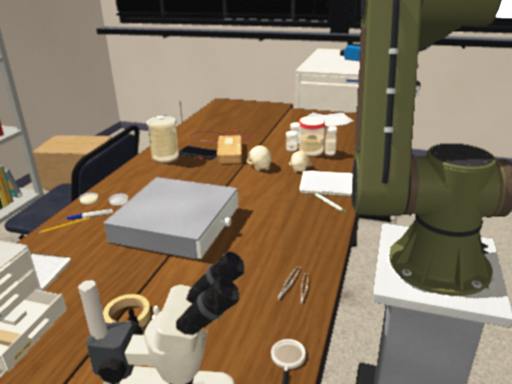

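The top view shows the cabinet top at about px (144..247, 77..178), with its front towards the robot and the knob at (197,185). The side view shows the cabinet front with the knob at (228,221) and free space in front of it. The skulls are at right, around (358,165) and (366,217) in the top view.

```bash
cat > case.py <<'E'
from h import *
c=load('top')
P=np.stack(np.meshgrid(np.arange(512),np.arange(384)),-1).reshape(-1,2)
W=depth(c,P); W[c['range_z'].reshape(-1)==0]=np.nan
Z=W.reshape(384,512,3)
hsv=cv2.cvtColor(c['color'],cv2.COLOR_RGB2HSV)
m=((abs(Z[...,2]-70)<12)&(hsv[...,1]<60)).astype(np.uint8)
n,l,s,ce=cv2.connectedComponentsWithStats(m)
i=l[130,195]; print(s[i],ce[i],'z',np.nanmedian(Z[l==i][:,2]))
q=cv2.findContours((l==i).astype(np.uint8),0,1)[0][0]
w=plane(c,q.reshape(-1,2).astype(float),70)
r=cv2.minAreaRect(w[:,:2].astype(np.float32)); print(r); print(cv2.boxPoints(r))
# knob
m=(abs(Z[...,2]-46)<14)&(abs(Z[...,1]-r[0][1])<40)&(Z[...,0]<r[0][0]-143)&(Z[...,0]>r[0][0]-260)
v,u=np.where(m); print(len(u),u.min(),u.max(),v.min(),v.max()); print(np.c_[u,v,Z[m].round(0)][:60])
E
python3 case.py
```

```text
[  144    76   104   102 10296] [195.15549728 126.66851204] z 69.53516130650138
((730.7650146484375, 14.070892333984375), (288.239990234375, 284.1942138671875), 89.81916809082031)
[[ 588.2138  -129.59991]
 [ 872.40656 -130.49686]
 [ 873.3162   157.7417 ]
 [ 589.1235   158.63864]]
58 193 200 179 187
[[195. 179. 585.  19.  44.]
 [196. 179. 585.  16.  44.]
 [197. 179. 586.  14.  41.]
 [198. 179. 585.  11.  42.]
 [195. 180. 583.  20.  37.]
 [196. 180. 583.  17.  42.]
 [197. 180. 582.  13.  45.]
 [198. 180. 583.  11.  41.]
 [195. 181. 580.  19.  43.]
 [196. 181. 580.  16.  46.]
 [197. 181. 580.  13.  44.]
 [198. 181. 580.  11.  44.]
 [194. 182. 577.  22.  43.]
 [195. 182. 577.  19.  46.]
 [196. 182. 577.  16.  47.]
 [197. 182. 577.  13.  45.]
 [198. 182. 577.  10.  45.]
 [199. 182. 577.   9.  37.]
 [193. 183. 574.  25.  43.]
 [194. 183. 574.  22.  45.]
 [195. 183. 574.  19.  45.]
 [196. 183. 574.  16.  48.]
 [197. 183. 574.  13.  49.]
 [198. 183. 574.  10.  46.]
 [199. 183. 574.   8.  45.]
 [200. 183. 574.   6.  36.]
 [193. 184. 571.  25.  45.]
 [194. 184. 571.  21.  51.]
 [195. 184. 571.  19.  47.]
 [196. 184. 571.  15.  51.]
 [197. 184. 571.  13.  46.]
 [198. 184. 571.  10.  45.]
 [199. 184. 571.   8.  45.]
 [200. 184. 571.   5.  43.]
 [193. 185. 568.  25.  46.]
 [194. 185. 568.  22.  46.]
 [195. 185. 568.  18.  48.]
 [196. 185. 568.  16.  46.]
 [197. 185. 568.  12.  50.]
 [198. 185. 568.  10.  49.]
 [199. 185. 568.   7.  47.]
 [200. 185. 568.   5.  42.]
 [193. 186. 566.  25.  42.]
 [194. 186. 565.  21.  48.]
 [195. 186. 565.  18.  49.]
 [196. 186. 565.  15.  50.]
 [197. 186. 565.  13.  48.]
 [198. 186. 565.  10.  50.]
 [199. 186. 565.   8.  45.]
 [200. 186. 566.   6.  40.]
 [193. 187. 563.  25.  42.]
 [194. 187. 563.  22.  47.]
 [195. 187. 563.  19.  47.]
 [196. 187. 563.  16.  46.]
 [197. 187. 563.  13.  44.]
 [198. 187. 563.  11.  42.]
 [199. 187. 563.   8.  42.]
 [200. 187. 563.   6.  40.]]
```

```bash
python3 -m creep '0 0 0 0 0 0.042; 0 0 0 0 0 0.042; .66 -.85 0 0 0 0; .66 -.85 0 0 0 0; .66 -.85 0 0 0 0; .66 -.85 0 0 0 0; .66 -.85 0 0 0 0; .66 -.85 0 0 0 0; .66 -.85 0 0 0 0; .66 -.85 0 0 0 0; .66 -.85 0 0 0 0; .66 -.85 0 0 0 0; .66 -.85 0 0 0 0; .66 -.85 0 0 0 0; .66 -.85 0 0 0 0; .66 -.85 0 0 0 0; .66 -.85 0 0 0 0; .66 -.85 0 0 0 0' 0.3; python3 -m creep '0 0 0 0 0 0; 0 0 0 0 0 0'
```

```text
clock: 2.35
eef_pos: [566.5, 14.3, 205.1]
eef_rot: [3.142, 0.001, -0.0]
wrist_force: [0.2, -0.2, -0.2]
finger_gap: 65.3
finger_force: 0.0
clock: 2.6
eef_pos: [565.5, 12.7, 205.1]
eef_rot: [3.141, 0.001, 0.0]
wrist_force: [0.4, 0.8, -0.3]
finger_gap: 65.4
finger_force: 0.0
```

```bash
python3 -m creep '0 -.06 .9 0 0 0; 0 0 .9 0 0 0; 0 0 .9 0 0 0; 0 0 .9 0 0 0; 0 0 .6 0 0 0; 0 0 .4 0 0 0; 0 0 0 0 0 0' && python3 -m creep '0 0 0 0 0 0; 0 0 0 0 0 0; 0 0 0 0 0 0; 0 0 0 0 0 0' 1 20
```

```text
clock: 3.48
eef_pos: [565.3, 14.9, 21.0]
eef_rot: [-3.142, 0.001, -0.001]
wrist_force: [0.3, 0.1, 1.1]
finger_gap: 66.0
finger_force: 0.0
clock: 3.98
eef_pos: [566.0, 15.4, 21.7]
eef_rot: [3.142, -0.0, -0.0]
wrist_force: [0.2, -0.8, -0.7]
finger_gap: 29.1
finger_force: 0.0
```

```bash
python3 -m creep '0 0 0 0 0 0; 0 0 0 0 0 0' 1 20;  python3 -m creep '-.2 0 0 0 0 0; -.3 0 0 0 0 0; -.3 0 0 0 0 0; 0 0 0 0 0 0'
```

```text
clock: 4.22
eef_pos: [565.9, 16.3, 21.6]
eef_rot: [-3.14, -0.0, 0.0]
wrist_force: [-0.4, 7.5, 2.0]
finger_gap: 22.9
finger_force: 20.0
clock: 4.72
eef_pos: [533.1, 16.4, 21.6]
eef_rot: [-3.14, 0.001, 0.0]
wrist_force: [-2.1, 9.1, 1.5]
finger_gap: 22.8
finger_force: 20.0
```

```bash
python3 -m creep '-.4 0 0 0 0 0; -.4 0 0 0 0 0; -.4 0 0 0 0 0; -.4 0 0 0 0 0; -.4 0 0 0 0 0; -.3 0 0 0 0 0; 0 0 0 0 0 0';  python3 -m creep '-.1 0 0 0 0 0; -.1 0 0 0 0 0; -.1 0 0 0 0 0;0 0 0 0 0 0'
```

```text
clock: 5.6
eef_pos: [441.0, 16.7, 21.5]
eef_rot: [-3.139, 0.001, -0.0]
wrist_force: [-3.1, 13.9, 2.1]
finger_gap: 22.5
finger_force: 20.0
clock: 6.1
eef_pos: [429.7, 16.8, 21.6]
eef_rot: [-3.139, -0.0, -0.0]
wrist_force: [-0.0, 15.9, 1.2]
finger_gap: 22.9
finger_force: 20.0
```

```bash
python3 -m creep '-.1 0 0 0 0 0; -.08 0 0 0 0 0;0 0 0 0 0 0';  python3 -m creep '-.08 0 0 0 0 0;0 0 0 0 0 0'
```

```text
clock: 6.48
eef_pos: [425.4, 16.7, 22.2]
eef_rot: [-3.139, -0.007, -0.001]
wrist_force: [16.8, 17.0, -10.7]
finger_gap: 23.1
finger_force: 20.0
clock: 6.72
eef_pos: [422.7, 16.7, 22.5]
eef_rot: [-3.139, -0.008, -0.001]
wrist_force: [18.4, 17.8, -8.7]
finger_gap: 22.7
finger_force: 19.7
```

```bash
python3 -m creep '.1 0 0 0 0 0;0 0 0 0 0 0; 0 0 0 0 0 0; 0 0 0 0 0 0' .3;  python3 -m creep '0 0 -.5 0 0 0;0 0 -.9 0 0 0; 0 0 -.9 0 0 0;0 0 -.9 0 0 0; 0 0 -.9 0 0 0; 0 .9 0 0 0 0; 0 .9 0 0 0 0; 0 .9 0 0 0 0; 0 .9 0 0 0 0; 0 .9 0 0 0 0; 0 .9 0 0 0 0; 0 .9 0 0 0 0; 0 0 0 0 0 0'
python3 - <<'E'
from h import *
c=snap('top');snap('side')
im=cv2.cvtColor(c['color'],cv2.COLOR_RGB2BGR)[160:240,135:260]
cv2.imwrite('pics/t1.png',cv2.resize(im,None,fx=6,fy=6,interpolation=cv2.INTER_CUBIC))
im=cv2.cvtColor(load('side')['color'],cv2.COLOR_RGB2BGR)[170:290,160:300]
cv2.imwrite('pics/s1.png',cv2.resize(im,None,fx=5,fy=5,interpolation=cv2.INTER_CUBIC))
E
```

```text
clock: 7.22
eef_pos: [423.3, 15.3, 21.4]
eef_rot: [3.142, 0.0, -0.0]
wrist_force: [0.3, 0.4, -1.3]
finger_gap: 59.1
finger_force: 0.0
clock: 8.85
eef_pos: [423.0, -238.2, 185.1]
eef_rot: [-3.141, 0.001, -0.003]
wrist_force: [0.4, 0.7, -0.5]
finger_gap: 65.6
finger_force: 0.0
```

View pics/t1.png

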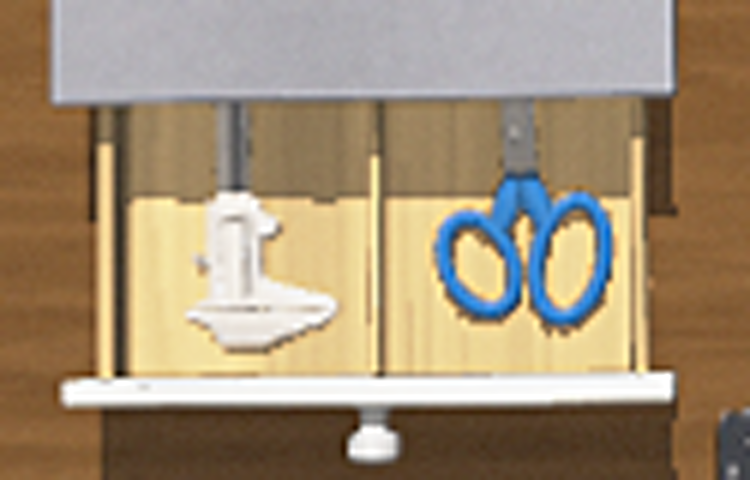

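View pics/s1.png

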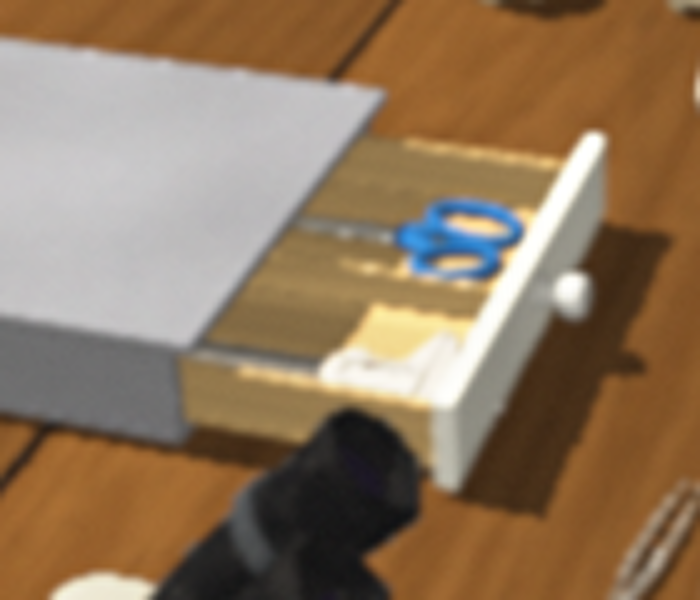

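The caliper lies in the left compartment. In the crop its beam is at x≈218–247, its slider at ≈(210–260, 195–290) and its jaw tips at (188,314) and (338,305), with the head end at about y 350. The scissors are in the right compartment.

```bash
python3 - <<'E'
from h import *
c=load('top')
def f(x,y): return [135+(x+.5)/6-.5,160+(y+.5)/6-.5]
pts={'beamL110':(218,110),'beamR110':(247,110),'beamL180':(219,180),'beamR180':(249,180),'jawS':(188,314),'jawL':(338,305),'headend':(236,350),'slTop':(235,194),'slL':(208,250),'slR':(260,250)}
for k,v in pts.items(): print(k,plane(c,f(*v),16)[0].round(1))
for k,v in {'frontL':(62,392),'frontR':(674,385)}.items(): print(k,plane(c,f(*v),60)[0].round(1))
for v in[(130,300),(370,300),(383,300),(630,300)]: print('wall',plane(c,f(*v),12)[0].round(1))
print('lip',plane(c,[[f(380,98)]],70).round(1), 'fronttop edges',plane(c,f(300,378),60),plane(c,f(300,402),60))
# saturation mask
hsv=cv2.cvtColor(c['color'],cv2.COLOR_RGB2HSV)
m=((hsv[160:240,135:197,1]<70)).astype(int)
for r in range(15,64): print(160+r,''.join('#' if a else '.' for a in m[r]))
E
```

```text
beamL110 [592.2  94.5  16. ]
beamR110 [591.9  80.3  16. ]
beamL180 [558.2  94.2  16. ]
beamR180 [558.   79.5  16. ]
jawS [493.6 109.7  16. ]
jawL [496.9  36.7  16. ]
headend [475.9  86.5  16. ]
slTop [551.3  86.4  16. ]
slL [524.4  99.8  16. ]
slR [524.   74.4  16. ]
frontL [458.6 157.8  60. ]
frontR [ 457.7 -126.3   60. ]
wall [500.8 139.2  12. ]
wall [499.   21.9  12. ]
wall [498.9  15.5  12. ]
wall [ 497. -104.   12.]
lip [[591.6   6.3  70. ]] fronttop edges [[463.51619837  46.39544364  60.        ]] [[452.4599981  46.5054807  60.       ]]
175 ........######################################################
176 ........######################################################
177 .........##################.........######....................
178 ....................................######....................
179 ....................................######....................
180 ....................................######....................
181 ....................................######....................
182 ....................................######....................
183 ...........
[... 2031 characters left out ...]
#######################.......
214 ..................................###################.........
215 ....................................##############............
216 ....................................############..............
217 .....................................########.................
218 ..............................................................
219 ..............................................................
220 ..............................................................
221 ..............................................................
222 ........................................................######
223 ...........###################################################
```

```bash
python3 -m creep '.27 -.82 0 0 0 0; .27 -.82 0 0 0 0; .27 -.82 0 0 0 0; .27 -.82 0 0 0 0; .27 -.82 0 0 0 0; .27 -.82 0 0 0 0; .27 -.82 0 0 0 0; .27 -.82 0 0 0 0; .27 -.82 0 0 0 0; .27 -.82 0 0 0 0; 0 0 0.8 0 0 0; 0 0 .8 0 0 0; 0 0 .8 0 0 0; 0 0 0 0 0 0; 0 0 0 0 0 0' .37
```

```text
clock: 10.82
eef_pos: [531.9, 91.9, 90.9]
eef_rot: [-3.141, -0.002, 0.0]
wrist_force: [-1.0, -0.1, 0.1]
finger_gap: 59.3
finger_force: 0.0
```

```bash
python3 -m creep '0 .11 .5 0 0 0; 0 0 .6 0 0 0; 0 0 .4 0 0 0; 0 0 .2 0 0 0; 0 0 .12 0 0 0; 0 0 .06 0 0 0; 0 0 0 0 0 0'
python3 - <<'E'
from h import *
c=snap('side')
im=cv2.cvtColor(c['color'],cv2.COLOR_RGB2BGR)[150:270,160:300]
cv2.imwrite('pics/s2.png',cv2.resize(im,None,fx=5,fy=5,interpolation=cv2.INTER_CUBIC))
E
```

```text
clock: 11.7
eef_pos: [531.6, 87.0, 14.5]
eef_rot: [-3.142, -0.0, -0.0]
wrist_force: [-0.6, 0.5, -0.5]
finger_gap: 59.4
finger_force: 0.0
```

View pics/s2.png

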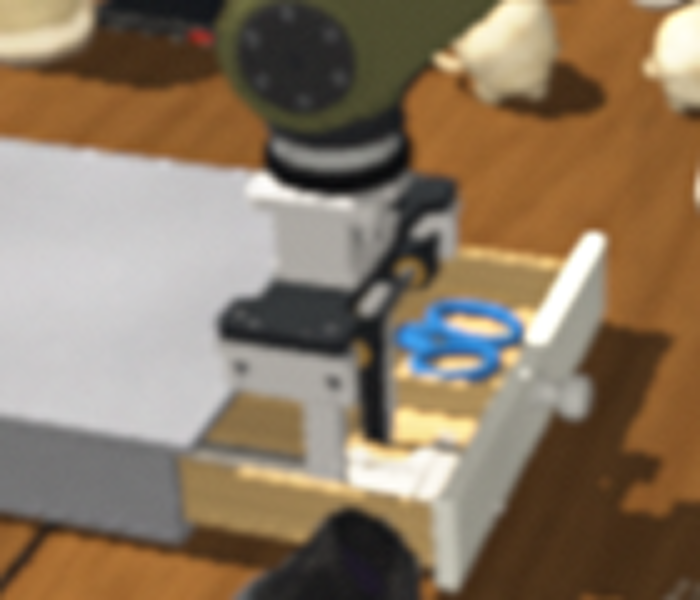

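The fingers straddle the slider inside the left compartment (tips near (325,480) and (375,440)), clear of the lip and the scissors. Closing now.

```bash
python3 -m creep '0 0 0 0 0 0; 0 0 0 0 0 0; 0 0 0 0 0 0; 0 0 0 0 0 0; 0 0 0 0 0 0; 0 0 0 0 0 0' 1 45; python3 -m creep '0 0 -.05 0 0 0; 0 0 -.05 0 0 0; 0 0 0 0 0 0'
```

```text
clock: 12.5
eef_pos: [531.5, 87.0, 14.3]
eef_rot: [-3.142, 0.0, -0.0]
wrist_force: [-0.5, 0.6, 1.0]
finger_gap: 25.1
finger_force: 44.7
clock: 12.88
eef_pos: [531.5, 87.0, 18.4]
eef_rot: [-3.142, -0.0, -0.0]
wrist_force: [-1.2, -0.9, -1.3]
finger_gap: 25.0
finger_force: 44.7
```

```bash
python3 -m creep '0 0 -.05 0 0 0; -.03 0 -.33 0 -.0241 0; -.03 0 -.33 0 -.0241 0; -.05 0 -.33 0 -.0241 0; 0 0 0 0 0 0; 0 0 0 0 0 0'
python3 - <<'E'
from h import *
c=snap('side')
im=cv2.cvtColor(c['color'],cv2.COLOR_RGB2BGR)[150:270,160:300]
cv2.imwrite('pics/s3.png',cv2.resize(im,None,fx=5,fy=5,interpolation=cv2.INTER_CUBIC))
E
```

```text
clock: 13.62
eef_pos: [529.7, 87.0, 59.4]
eef_rot: [3.142, 0.227, -0.0]
wrist_force: [0.3, -0.2, -2.1]
finger_gap: 25.3
finger_force: 44.7
```

View pics/s3.png

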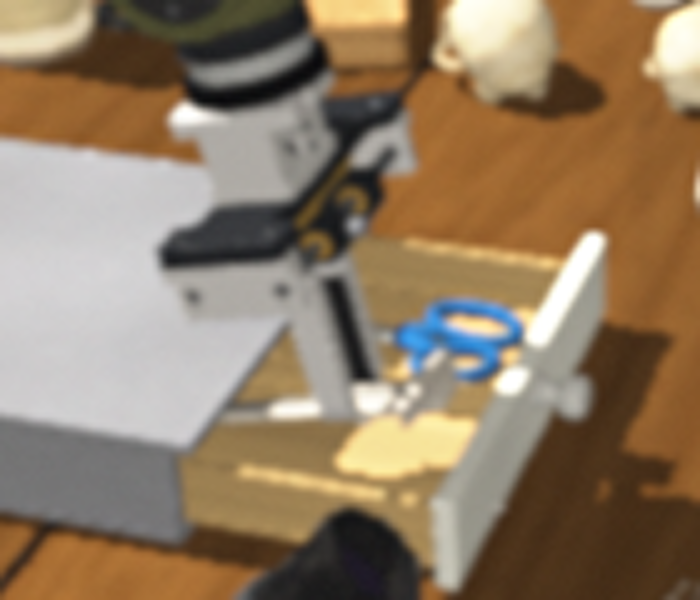

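The jaws are raised, the beam passes under the lip near (250,410), and the head near (515,380) is close to the front board. Next I slide along the beam axis.

```bash
python3 -m creep '-.2 0 0 0 0 0; -.3 0 0 0 0 0; -.3 0 0 0 0 0; -.2 0 0 0 0 0; 0 0 0 0 0 0'
python3 - <<'E'
from h import *
s=manip.read_state();print(s['moment'],s['wrist_force'])
c=snap('side');d=snap('top')
a=cv2.cvtColor(c['color'],cv2.COLOR_RGB2BGR)[150:270,160:300]
b=cv2.cvtColor(d['color'],cv2.COLOR_RGB2BGR)[140:260,130:270]
cv2.imwrite('pics/s4.png',cv2.resize(np.vstack([a,b]),None,fx=2.5,fy=2.5,interpolation=cv2.INTER_CUBIC))
E
```

```text
clock: 14.3
eef_pos: [490.8, 87.0, 69.4]
eef_rot: [-3.142, 0.227, 0.0]
wrist_force: [0.3, -0.1, -0.9]
finger_gap: 25.2
finger_force: 44.7
[-0.04951256 -0.11478267  0.00354559] [ 0.29882584 -0.0774818  -0.92154828]
```

View pics/s4.png

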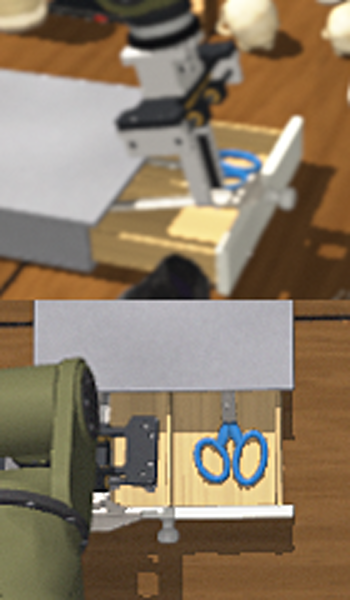

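The head is over the front board with no contact force, and the beam is still under the lip with clearance. Continuing.

```bash
python3 -m creep '-.3 0 0 0 0 0; -.35 0 0 0 0 0; -.35 0 0 0 0 0; -.35 0 0 0 0 0; -.35 0 0 0 0 0; -.35 0 0 0 0 0; -.35 0 0 0 0 0; 0 0 0 0 0 0; 0 0 0 0 0 0'
python3 - <<'E'
from h import *
c=snap('side')
a=cv2.cvtColor(c['color'],cv2.COLOR_RGB2BGR)[130:270,160:340]
cv2.imwrite('pics/s5.png',cv2.resize(a,None,fx=4,fy=4,interpolation=cv2.INTER_CUBIC))
E
```

```text
clock: 15.52
eef_pos: [397.9, 87.0, 90.8]
eef_rot: [-3.142, 0.227, -0.0]
wrist_force: [-0.3, -0.2, -1.0]
finger_gap: 25.0
finger_force: 44.7
```

View pics/s5.png

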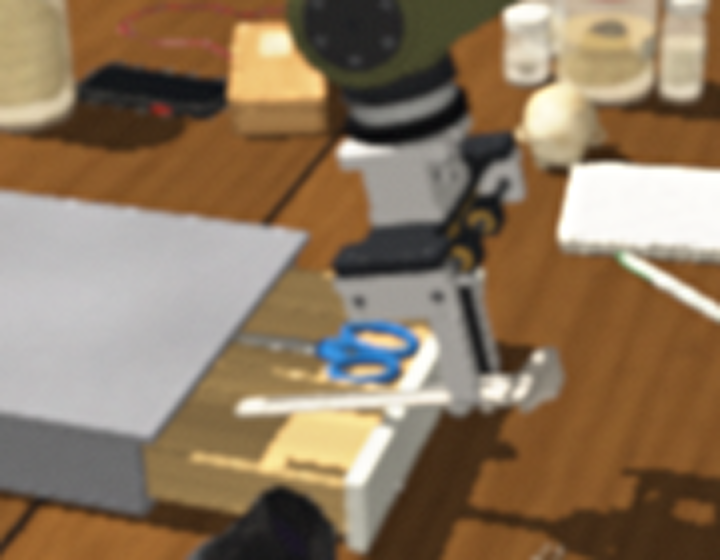

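The whole tail (240,408) is clear of the lip. Lift straight up, then level.

```bash
python3 -m creep '-.07 0 -.3 0 0 0; -.17 0 -.73 0 0 0; -.17 0 -.73 0 0 0; -.17 0 -.73 0 0 0; -.1 0 -.43 0 0 0; 0 0 0 0 .0181 0; 0 0 0 0 .0181 0; 0 0 0 0 .0181 0; 0 0 0 0 .018 0; 0 0 0 0 0 0; 0 0 0 0 0 0; 0 0 0 0 0 0'
python3 - <<'E'
from h import *
c=snap('side')
a=cv2.cvtColor(c['color'],cv2.COLOR_RGB2BGR)[100:260,160:360]
cv2.imwrite('pics/s6.png',cv2.resize(a,None,fx=3.7,fy=3.7,interpolation=cv2.INTER_CUBIC))
E
```

```text
clock: 17.08
eef_pos: [397.6, 87.0, 210.6]
eef_rot: [3.142, 0.001, -0.0]
wrist_force: [0.2, 0.6, -0.8]
finger_gap: 25.1
finger_force: 44.7
```

View pics/s6.png

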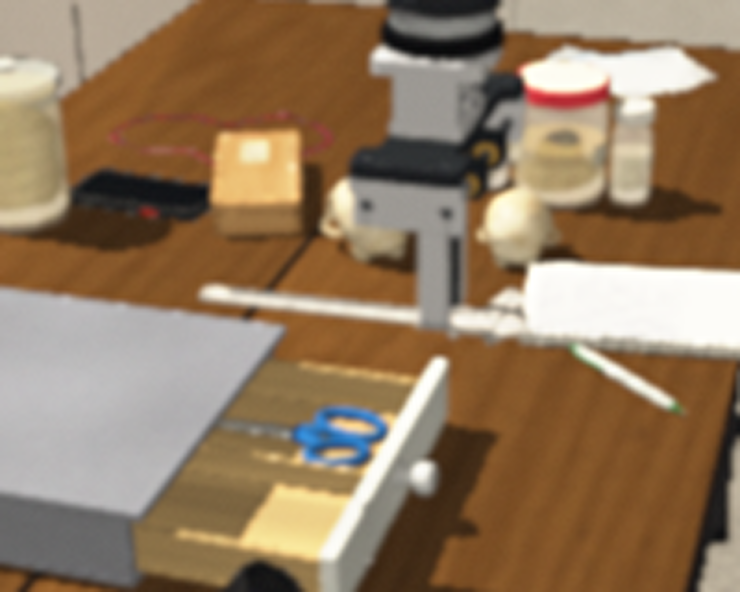

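The caliper is held clear, with its tail at (203,292) and its jaws at (505,310). The scissors are in the drawer, and the skulls and pen are undisturbed. Next I check that it is level and how far the drawer is open.

```bash
python3 - <<'E'
from h import *
c=load('side')
for dz in(-6,0,6): print(dz,((proj(c,[[564,88,210.5+dz],[441,88,210.5+dz]])-[160,100]+.5)*3.7).round(1).tolist())
c=snap('top')
print(proj(c,[[448,-60,60],[460,-60,60],[460,-60,60]]).round(1).tolist())
col=c['color'][205:235,222].astype(int); print([(205+i,v.tolist()) for i,v in enumerate(col) if v.min()>150])
t0=c['color']; s=manip.read_state(); print(s['qd'].round(3),s['eef_pos'])
E
```

```text
-6 [[205.7, 298.5], [378.5, 320.7]]
0 [[205.2, 290.6], [378.4, 312.6]]
6 [[204.6, 282.7], [378.2, 304.5]]
[[222.9, 227.6], [222.9, 223.3], [222.9, 223.3]]
[(222, [209, 199, 185]), (223, [247, 249, 249]), (224, [247, 247, 246]), (225, [249, 249, 247]), (226, [254, 252, 248])]
[ 0.    -0.003  0.002 -0.002 -0.002  0.001] [397.482873    86.98322761 210.50435596]
```

```bash
python3 -m creep '0 0 0 0 0 0; 0 0 0 0 0 0; 0 0 0 0 0 0; 0 0 0 0 0 0'; python3 -c "
from cell import manip
print(manip.sign_off())"
```

```text
clock: 17.68
eef_pos: [397.4, 87.0, 210.6]
eef_rot: [-3.142, 0.0, -0.0]
wrist_force: [0.7, -0.7, -1.5]
finger_gap: 25.2
finger_force: 44.7
the job is handed in; nothing more can be done
None
```

I pulled the drawer to its stop and drew the caliper out slantwise with no sign of contact; the gripper now holds it level and still, about 14 cm above the cabinet top, and the job is handed in at 17.7 s (no verdict was returned).

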